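Reset the filling valve: shut, back off two turns, hold

TASK

Reset the flow valve on the bench by the black crank grip on its red handwheel: turn the wheel clockwise (seen from above) until it is fully shut at its stop, then back it off exactly two full turns anticlockwise. Finish with the gripper still clamped on the crank grip, holding the wheel still at two turns open, because it creeps shut when let go. Leave the beaker, the bottle cap and the spanner beside the valve where they are.

Things in the scene. Friction and masses are not known exactly. Their poses are not given: they have to be found in the camera images.
- valve: The valve, fixed to the bench: blue body on a dark 110 x 130 mm foot, two flanged pipe stubs along its y axis reaching 95 mm to either side. Origin at the centre of its underside, z up. When shut, the crank grip stands on its -x side, over the red index lug on its neck.
- wheel_center (a point): Point on the vertical axis of the red three-spoked handwheel (rim radius 55 mm, rim top 111 mm above the bench, hub nut top 119 mm), at the height of the middle of the crank grip, 146 mm above the bench.
- crank_grip: Black upright revolving grip on the wheel's rim, round, 23 mm in diameter and 54 mm tall; origin at its middle, 146 mm above the bench and 55 mm from the wheel's axis. It spins freely on its pin, so it can be clamped from above and led round in a circle without turning the gripper. Clear of the wheel from 119 mm height up.
- valve_wheel (a joint): Turn of the handwheel, rad: 0 = shut at the hard stop, growing anticlockwise seen from above as it opens (two turns = 12.566, far end 20). Starts open by less than a turn. Friction 0.09 N m; a closing spring adds 0.012 N m per rad, so cranking takes 2 to 5 N at the grip, and at two turns open the wheel creeps shut if let go.
- cup: Bystander: plain white-grey beaker, 70 mm across, 94 mm tall, standing beside the valve; origin at its underside. Leave alone.
- cap_a: Bystander: loose black bottle cap, 37 mm across, 26 mm tall, near the valve; origin at its underside. Leave alone.
- spanner: Bystander: flat steel spanner about 200 mm long, 8 mm thick, lying near the valve; origin at its underside. Leave alone.
Things that resemble listed ones, but are neither listed nor needed, are in the scene too. There is more than one size of the valve; the job needs the larger.

How it is judged:
By the outcome, as a careful person would: the job done as asked, in the order asked, and still so for the second after the job is handed in, while the arm keeps its last pose, push and grip.
It also fails if it takes over 69 s, if anything falls off the work surface, if the arm or the gripper's body presses on something with over 40 N, if the wrist force passes 120 N, or if a joint passes its speed limit or range.

ROBOT

A 6-joint arm with a two-finger parallel gripper is mounted at the origin on a cart in front of the work surface, level with it; the furniture and walls round the work are solid. World frame = base frame: x ahead of the robot, y to its left, z up, the work surface at z = 0. Lengths are in m, angles in rad, forces in N, time in s.
With the tool pointing down it reaches from about 0.375 to 0.9 m from the base axis. Payload 3.1 kg.
Tool frame: the origin (TCP) lies at the very end of the fingers, on their centre line; the grasp point (between the pads) lies 19 mm behind it; z points along the fingers, y is the line along which they close (so a half turn about z gives the same grasp; the last joint's range is limited). The gripper opens to 87 mm and grips with 3 to 60 N. Pads are 19 mm wide; open, the fingers measure 117 mm over their backs; the gripper's body (75 mm by 190 mm) begins 51 mm behind the grasp point.
Start: joints at [-1.403, 0.527, 1.433, -0, 1.181, -0.178], TCP at [0.212, -0.588, 0.223] pointing down, gripper open.
Joint ranges: [-3.08, 3.08], [-0.75, 2.2], [0.22, 2.44], [-1.43, 4.57], [0, 2.65], [-2.85, 2.85]. Speed limits (rad/s): [2.79, 2.79, 3.14, 3.14, 3.14, 3.14].

INTERFACE

Orientations are given as a unit quaternion [x, y, z, w].
In Python, from rig import robot gives the robot as it stands. The module is installed in compiled form; this text tells all that it offers.
- The arm moves only by the tool servo_tool, never from a script. Its argument "rows" is one flat list of numbers, 5 for each row, row after row: the closure, from -1 (fully open) to 1 (shut), so that 0 is half open, then the shift along the tool's x, y, z in m, then the turn about the tool's z in degrees. A call has 1 to 5 rows; each row shifts and turns the commanded pose from where the row before left it, along the tool's axes as they then stand; what a row does not reach is not made up. A row lasts 1/12 s, in which the tool goes at most 41.7 mm and 7.16 degrees, less where a joint would pass 70% of its speed; a pose out of reach is approached as far as the arm can. A call with a gripper value outside its range is refused whole. The fingers move at their own pace and stop on an object; "newtons" is the grip in N (left out, the last holds). Time passes only in rows, so rows that do not move let the fingers close. It gives the time, the measured TCP pose, the force, the opening and the grip force at its end, in the units of the state.
- robot.get_obs(): the state, without advancing time (a new reading comes with each control period).
- robot.camera(name): name is "scene" or "top" or "wrist"; returns a dict with "pixels" (384x512x3 uint8, red, green, blue), "intrinsics" (3x3 intrinsics, pixels), "dist" ([k1, k2, p1, p2, k3] as OpenCV has them; the pictures are not rectified), "rvec" (rotation vector, rad) and "tvec" (3), from world to camera coordinates, as OpenCV has them; the wrist camera has in their place "mount" (4x4, takes a point from camera to tool coordinates, whose origin is the TCP and whose axes are the flange's). Camera axes: x right, y down, z forward; pixel columns grow to the right and rows downward; lengths in m; the calibration is good to about 2 mm. A picture is of the moment at which its call begins: read the wrist's pose just before it. There is no depth.
- robot.hand_in(): hands the job in; it is judged then, once.
Trained networks look in a picture, given as the dict that the camera call returned (one of the last four; its "shot" number tells which), for a name from the list of things; names that differ only in an ending like _2 or _b are one class to them, and where a whole thing is asked for, a point or a joint stands for the part that bears it (a point fixed in the world has none). Each returns a list of dicts, best first, with "score" (0 to 1); they miss things now and then, are a little off and sometimes report something else, mostly with a low value. They report only what shows in the picture. A call takes as long as a camera call. They do not tell look-alikes from the thing itself.
- robot.spot_in(picture, query): "at" ([x, y, z] in m, in world coordinates, good to about 4 mm: the middle of the surface that is visible of it).
- robot.outline_of(picture, query): "region" (384x512 bool, what is visible of it).
- robot.place_of(picture, query): "at" ([x, y, z] in m, in world coordinates, good to about 4 mm: a listed point, or the origin of a listed thing).
The state is a dict: "time": time; "q": joint angles; "joint_velocities": joint speeds; "joint_torque": joint torques, N m; "position": TCP position; "tool_rot": TCP orientation; "ft_force": force on the tool from outside, world axes, zero at the start; "moment": the same for the moment, N m; "grip_width": finger opening in m; "grip_force": force on a finger pad.
Only numpy, scipy, OpenCV 4.12 (cv2) and the standard library are available. Lean on these libraries where they do the work, as an engineer would, in place of code of your own. Each camera call takes 0.05 s, during which the arm holds its last target. There are 200 camera calls.

## Working session

There is one attempt and no reset: what is moved stays moved. The work goes in short steps, Python scripts to look and compute and a tool call to move; the robot and the scene stay as the last step left them, time stands still between calls to the robot, and variables do not carry over. Pictures are saved under pics/ and viewed, at most 10 in all, crops included, and the job is handed in when it is done.

Besides the shell and the picture viewer there is one more tool, called after "Request:" as name(argument=value, ...), one argument or row to a line, values as JSON. servo_tool: Moves the arm, as the interface text tells. Its arguments: {"type":"object","properties":{"rows":{"type":"array","items":{"type":"number"}},"newtons":{"type":"number"}},"required":["rows"]}

```bash
mkdir -p pics
cat > h.py <<'E'
from rig import robot
import cv2, numpy as np
def save(p,n): cv2.imwrite('pics/'+n+'.png',p['pixels'][:,:,::-1])
def proj(p,pts):
    return cv2.projectPoints(np.array(pts,float).reshape(-1,1,3),np.array(p['rvec']),np.array(p['tvec']),np.array(p['intrinsics']),np.array(p['dist']))[0].reshape(-1,2)
def back(p,uv,z):
    R=cv2.Rodrigues(np.array(p['rvec']))[0];t=np.array(p['tvec']).ravel()
    n=cv2.undistortPoints(np.array(uv,float).reshape(-1,1,2),np.array(p['intrinsics']),np.array(p['dist'])).reshape(-1,2)
    d=np.c_[n,np.ones(len(n))]@R; c=-R.T@t
    return c+d*((z-c[2])/d[:,2])[:,None]
E
python3 - <<'E'
from h import *
np.set_printoptions(precision=4,suppress=True)
o=robot.get_obs();print(o['time'],o['position'],o['tool_rot'],o['grip_width'])
ims=[]
for c in('top','scene'):
    p=robot.camera(c);ims.append(p['pixels'][:,:,::-1]);save(p,c+'0')
    for q in('valve','wheel_center','crank_grip','cup','cap_a','spanner'):
        for r in robot.place_of(p,q)[:3]: print(c,q,round(r['score'],2),np.array(r['at']),proj(p,[r['at']])[0])
E
```

```text
0.0 [ 0.2123 -0.5871  0.2216] [ 0.985   0.1725 -0.     -0.0011] 0.08714353396443368
top valve 0.85 [0.3945 0.085  0.    ] [192.8592 276.309 ]
top valve 0.78 [ 0.5415 -0.0657 -0.0012] [249.5004 218.8388]
top wheel_center 0.87 [ 0.537  -0.0636  0.1476] [247.5554 220.8284]
top wheel_center 0.56 [0.3948 0.0843 0.1006] [186.3609 282.3539]
top crank_grip 0.62 [0.3631 0.0958 0.1004] [181.8513 295.7926]
top crank_grip 0.58 [ 0.5341 -0.0132  0.1419] [225.1885 222.554 ]
top cup 0.79 [ 0.5789  0.0859 -0.0044] [191.5802 205.708 ]
top cup 0.2 [ 0.4686 -0.2098 -0.0007] [305.2138 245.5612]
top cap_a 0.65 [ 0.4651 -0.2121  0.0016] [306.2321 246.9408]
top spanner 0.8 [ 0.6694 -0.1788  0.0021] [291.6543 169.1538]
scene valve 0.88 [ 0.3953  0.0847 -0.    ] [259.6261 293.3017]
scene valve 0.77 [ 0.5384 -0.0619  0.0018] [260.6485 233.6413]
scene wheel_center 0.86 [0.3922 0.0848 0.0997] [260.894  251.6982]
scene wheel_center 0.6 [ 0.5398 -0.0682  0.1475] [262.4161 176.8386]
scene crank_grip 0.6 [0.3543 0.0948 0.0978] [272.2124 264.0689]
scene crank_grip 0.56 [ 0.542  -0.0139  0.1472] [243.7457 184.5359]
scene cup 0.67 [0.5882 0.083  0.0014] [198.5349 250.4995]
scene cap_a 0.71 [ 0.4646 -0.2075  0.003 ] [324.0343 221.9026]
scene spanner 0.57 [ 0.6734 -0.1761 -0.0032] [255.0662 199.1631]
```

View pics/top0.png

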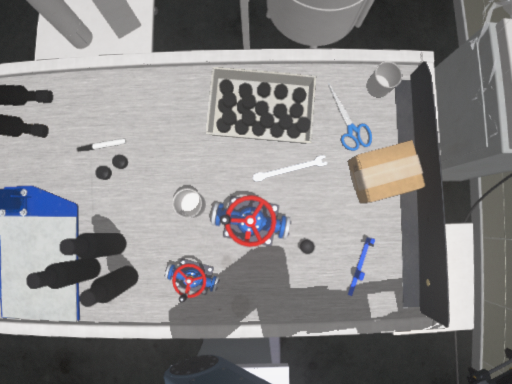

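View pics/scene0.png

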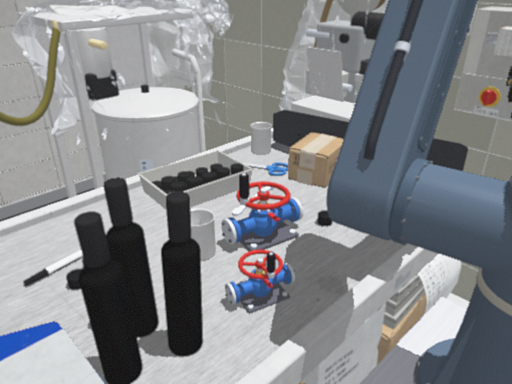

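The large valve is at about (0.54, -0.065). Its wheel is at top-view pixel (250,221), and its grip stands on the +y side, at scene pixel (244,185). The smaller decoy is at top-view pixel (189,281). Next I'll refine the wheel centre, the grip and the valve yaw.

Run:
```python
from h import *
from scipy.optimize import least_squares
np.set_printoptions(precision=4,suppress=True)
for c in('top','scene'):
    p=robot.camera(c)
    im=p['pixels'].astype(int)
    red=((im[...,0]>130)&(im[...,1]<70)&(im[...,2]<70))
    v,u=np.nonzero(red); P=back(p,np.c_[u,v],0.108)[:,:2]
    C=np.array([.539,-.065]); P=P[(np.abs(np.linalg.norm(P-C,axis=1)-.052)<.013)]
    for k in range(3):
        s=least_squares(lambda s:np.linalg.norm(P-s[:2],axis=1)-s[2],[.539,-.065,.055],loss='soft_l1',f_scale=.002).x
    print(c,'rim',s,len(P))
    for r in robot.outline_of(p,'crank_grip'):
        m=r['region'];vv,uu=np.nonzero(m);print('grip',r['score'],len(uu),uu.min(),uu.max(),vv.min(),vv.max(),back(p,[[uu.mean(),vv.mean()]],.146)[0])
    if c=='top':
        print('stub ends',back(p,[[214,213],[289,228]],.045))
        a=cv2.resize(p['pixels'][180:260,200:300,::-1],(600,480),interpolation=cv2.INTER_CUBIC)
        cv2.imwrite('pics/c1.png',a)
```

```text
top rim [ 0.5381 -0.0682  0.0534] 495
grip 0.56 107 219 230 215 225 [ 0.5403 -0.0126  0.146 ]
stub ends [[ 0.5577  0.0219  0.045 ]
 [ 0.5165 -0.1645  0.045 ]]
scene rim [ 0.5333 -0.0625  0.0537] 284
grip 0.75 163 266 275 252 271 [0.3186 0.1376 0.146 ]
grip 0.53 271 239 250 173 198 [ 0.5403 -0.013   0.146 ]
```

View pics/c1.png

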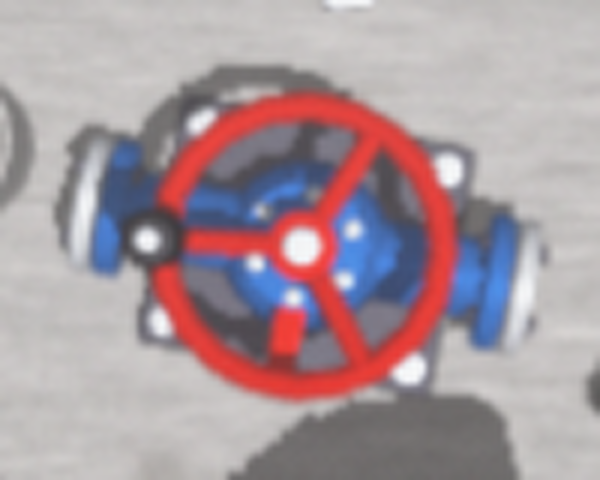

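The crop shows the grip at crop pixel (148,238), which is +y of the hub. The red lug is at (288,330), at about 167° world. That puts the valve about 280° open. First I'll square the tool yaw.

Request:
servo_tool(
  rows=[-1, 0, 0, 0, 6.9, -1, 0, 0, 0, 6.9, -1, 0, 0, 0, 6.07],
  newtons=30,
)

```text
time: 1.15
position: [0.2125, -0.5877, 0.2226]
tool_rot: [1.0, -0.003, 0.0, -0.0]
ft_force: [-1.4, 0.7, 0.2]
grip_width: 0.087
grip_force: 0.0
```

Request:
servo_tool(
  rows=[-1, 0.0195, -0.034, 0, 0, -1, 0.0195, -0.034, 0, 0, -1, 0.0195, -0.034, 0, 0, -1, 0.0195, -0.034, 0, 0, -1, 0.0195, -0.034, 0, 0],
)

```text
time: 1.57
position: [0.3105, -0.4163, 0.2226]
tool_rot: [1.0, -0.0, 0.0, 0.0]
ft_force: [2.2, -0.1, -0.6]
grip_width: 0.087
grip_force: 0.0
```

Request:
servo_tool(
  rows=[-1, 0.0195, -0.034, 0, 0, -1, 0.0195, -0.034, 0, 0, -1, 0.0195, -0.034, 0, 0, -1, 0.0195, -0.034, 0, 0, -1, 0.0195, -0.034, 0, 0],
)

```text
time: 1.98
position: [0.4082, -0.2462, 0.2229]
tool_rot: [1.0, -0.0, 0.0, 0.0]
ft_force: [0.6, -0.7, -0.4]
grip_width: 0.0868
grip_force: 0.0
```

Request:
servo_tool(
  rows=[-1, 0.0195, -0.034, 0, 0, -1, 0.0195, -0.034, 0, 0, -1, 0.0195, -0.034, 0, 0, -1, 0.0195, -0.034, 0, 0, -1, 0.0195, -0.034, 0, 0],
)

```text
time: 2.4
position: [0.5058, -0.0759, 0.2229]
tool_rot: [1.0, 0.0, 0.0, 0.0]
ft_force: [-0.1, -0.9, -0.2]
grip_width: 0.087
grip_force: 0.0
```

Request:
servo_tool(
  rows=[-1, 0.018, -0.032, 0, 0, -1, 0.017, -0.032, 0, 0, -1, 0, 0, 0, 0, -1, 0, 0, 0, 0],
)

```text
time: 2.73
position: [0.5404, -0.0121, 0.2225]
tool_rot: [1.0, 0.002, 0.0, 0.0]
ft_force: [0.0, -0.1, -0.1]
grip_width: 0.0868
grip_force: 0.0
```

Request:
servo_tool(
  rows=[-1, 0, 0, 0.024, 0, -1, 0, 0, 0.024, 0, -1, 0, 0, 0.024, 0, -1, 0, 0, 0.0225, 0, -1, 0, 0, 0, 0],
)

```text
time: 3.15
position: [0.5361, -0.0147, 0.1244]
tool_rot: [1.0, -0.001, -0.005, -0.001]
ft_force: [-0.9, 0.3, 0.3]
grip_width: 0.087
grip_force: 0.0
```

Request:
servo_tool(
  rows=[1, 0, 0, 0, 0, 1, 0, 0, 0, 0, 1, 0, 0, 0, 0, 1, 0, 0, 0, 0, 1, 0, 0, 0, 0],
  newtons=30,
)

```text
time: 3.57
position: [0.5407, -0.014, 0.1293]
tool_rot: [1.0, -0.0, 0.001, 0.0]
ft_force: [0.8, 0.7, -0.7]
grip_width: 0.0618
grip_force: 0.0
```

Request:
servo_tool(
  rows=[1, 0, 0, 0, 0, 1, 0, 0, 0, 0, 1, 0, 0, 0, 0, 1, 0, 0, 0, 0, 1, 0, 0, 0, 0],
)

```text
time: 3.98
position: [0.5399, -0.0137, 0.128]
tool_rot: [1.0, 0.0, -0.0, -0.0]
ft_force: [-0.0, 0.7, -0.2]
grip_width: 0.0283
grip_force: 0.0
```

Run:
```python
from h import *
o=robot.get_obs();print(o['q'],o['position'])
p=robot.camera('scene');cv2.imwrite('pics/s1.png',cv2.resize(p['pixels'][100:260,170:370,::-1],(750,600)))
```

```text
[-2.32293185e-01  5.48748416e-01  1.73435061e+00 -2.45897547e-06
  8.58587644e-01  1.33832745e+00] [ 0.53992832 -0.01366433  0.12804246]
```

View pics/s1.png

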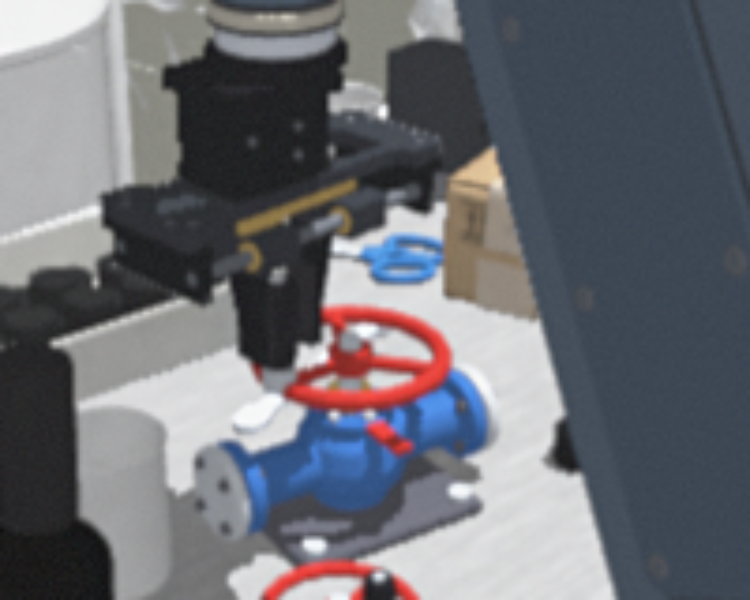

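The picture shows the fingers straddling the large valve's grip, at crop pixel (280,330). I'll finish the clamp and compute the closing arc.

Request:
servo_tool(
  rows=[1, 0, 0, 0, 0, 1, 0, 0, 0, 0, 1, 0, 0, 0, 0, 1, 0, 0, 0, 0],
  newtons=30,
)

```text
time: 4.37
position: [0.5399, -0.0127, 0.128]
tool_rot: [1.0, -0.0, -0.0, -0.001]
ft_force: [1.3, 6.0, 1.3]
grip_width: 0.022
grip_force: 30.0
```

```bash
cat > arc.py <<'E'
import numpy as np
def arc(a0,step,n,R=55.,start=None):
    """tool dx,dy (mm) per row, rounded without drift"""
    a=np.radians(a0+step*np.arange(n+1)); p=np.round(np.c_[R*np.cos(a),-R*np.sin(a)]*10)/10
    if start is not None: p[0]=start
    d=np.diff(p,axis=0)
    for i in range(0,n,5):
        print(a0+step*min(i+5,n),'; '.join('%.4f,%.4f'%tuple(r/1000) for r in d[i:i+5]))
E
python3 -c "
from arc import *
from rig import robot
o=robot.get_obs();print(o['position'],o['grip_width'],o['grip_force'],o['ft_force'])
arc(88,-20,13)"
```

```text
[ 0.53985244 -0.0126972   0.12799489] 0.021985620550079465 29.999587970087305 [1.26698048 6.01054928 1.28770745]
-12 0.0187,0.0040; 0.0162,0.0101; 0.0118,0.0151; 0.0059,0.0181; -0.0007,0.0191
-112 -0.0072,0.0177; -0.0127,0.0142; -0.0169,0.0090; -0.0189,0.0027; -0.0187,-0.0040
-172 -0.0162,-0.0101; -0.0118,-0.0151; -0.0059,-0.0181
```

Request:
servo_tool(
  rows=[1, 0.0187, 0.003, 0, 0, 1, 0.0162, 0.0101, 0, 0, 1, 0.0118, 0.0151, 0, 0, 1, 0.0059, 0.0181, 0, 0, 1, -0.0007, 0.0191, 0, 0],
)

```text
time: 4.78
position: [0.59, -0.0788, 0.1279]
tool_rot: [1.0, 0.001, -0.003, -0.001]
ft_force: [-8.4, 3.2, 8.1]
grip_width: 0.0224
grip_force: 30.0
```

Request:
servo_tool(
  rows=[1, -0.0082, 0.0177, 0, 0, 1, -0.0132, 0.0142, 0, 0, 1, -0.0169, 0.009, 0, 0, 1, -0.0189, 0.0027, 0, 0, 1, -0.0187, -0.004, 0, 0],
)

```text
time: 5.2
position: [0.5167, -0.1192, 0.128]
tool_rot: [1.0, -0.001, 0.002, -0.0]
ft_force: [8.3, 10.1, -4.8]
grip_width: 0.0225
grip_force: 30.0
```

Request:
servo_tool(
  rows=[1, -0.0162, -0.0101, 0, 0, 1, -0.0118, -0.0151, 0, 0, 1, -0.0059, -0.0181, 0, 0, 1, 0, 0, 0, 0, 1, 0, 0, 0, 0],
)

```text
time: 5.62
position: [0.4815, -0.0749, 0.128]
tool_rot: [1.0, 0.001, -0.001, -0.0]
ft_force: [0.5, 2.1, -0.9]
grip_width: 0.0223
grip_force: 30.0
```

Request:
servo_tool(
  rows=[1, -0.0004, -0.0048, 0, 0, 1, 0, -0.0048, 0, 0, 1, 0.0004, -0.0048, 0, 0, 1, 0, 0, 0, 0, 1, 0, 0, 0, 0],
)

```text
time: 6.03
position: [0.4815, -0.0604, 0.128]
tool_rot: [1.0, 0.0, -0.001, -0.0]
ft_force: [-2.6, 1.2, 1.6]
grip_width: 0.0222
grip_force: 30.0
```

Request:
servo_tool(
  rows=[1, 0.0003, -0.002, 0, 0, 1, 0.0004, -0.002, 0, 0, 1, 0, 0, 0, 0, 1, 0, 0, 0, 0, 1, 0, 0, 0, 0],
)

```text
time: 6.45
position: [0.4821, -0.0566, 0.128]
tool_rot: [1.0, -0.0, -0.001, -0.0]
ft_force: [-4.1, 0.9, 1.3]
grip_width: 0.0223
grip_force: 30.0
```

Request:
servo_tool(
  rows=[1, 0, -0.0012, 0, 0, 1, 0, 0, 0, 0, 1, 0, 0, 0, 0],
)

```text
time: 6.7
position: [0.4823, -0.0558, 0.128]
tool_rot: [1.0, 0.0, -0.0, -0.0]
ft_force: [-3.8, -0.4, 0.9]
grip_width: 0.022
grip_force: 30.0
```

Request:
servo_tool(
  rows=[1, 0.0002, -0.0012, 0, 0, 1, 0, 0, 0, 0, 1, 0, 0, 0, 0],
)

```text
time: 6.95
position: [0.4824, -0.0558, 0.128]
tool_rot: [1.0, 0.001, -0.001, 0.001]
ft_force: [-5.8, -5.1, 1.4]
grip_width: 0.022
grip_force: 30.0
```

Request:
servo_tool(
  rows=[1, 0.0002, -0.0012, 0, 0, 1, 0, 0, 0, 0, 1, 0, 0, 0, 0],
)

```text
time: 7.2
position: [0.4824, -0.0557, 0.128]
tool_rot: [1.0, 0.001, -0.001, 0.002]
ft_force: [-6.8, -8.8, 1.6]
grip_width: 0.0219
grip_force: 30.0
```

Position has stopped changing while the force rises to about 9 N, at about 167°, the expected shut angle. So the wheel is at its stop. Next is the opening arc.

```bash
python3 -c "
from arc import *
from scipy.optimize import least_squares
P=np.array([[.5399,-.0127],[.590,-.0788],[.5167,-.1192],[.4815,-.0749],[.4815,-.0604],[.4824,-.0557]])*1e3
s=least_squares(lambda c:np.hypot(*(P-c).T)-55,[537,-67]);print(s.x,s.fun)
c=s.x;a=np.degrees(np.arctan2(-55.7-c[1],482.4-c[0]));print(a)
arc(a,18,40,start=[483.2-c[0],53.4*1+c[1]])"
```

```text
[536.06197215 -67.64965899] [ 0.08353185  0.0784981   0.06653815  0.04158654  0.04149671 -0.02362685]
167.44598559575851
257.44598559575854 -0.0019,0.0194; 0.0043,0.0167; 0.0093,0.0145; 0.0132,0.0110; 0.0160,0.0063
347.44598559575854 0.0172,0.0011; 0.0167,-0.0043; 0.0145,-0.0093; 0.0110,-0.0132; 0.0063,-0.0160
437.44598559575854 0.0011,-0.0172; -0.0043,-0.0167; -0.0093,-0.0145; -0.0132,-0.0110; -0.0160,-0.0063
527.4459855957585 -0.0172,-0.0011; -0.0167,0.0043; -0.0145,0.0093; -0.0110,0.0132; -0.0063,0.0160
617.4459855957585 -0.0011,0.0172; 0.0043,0.0167; 0.0093,0.0145; 0.0132,0.0110; 0.0160,0.0063
707.4459855957585 0.0172,0.0011; 0.0167,-0.0043; 0.0145,-0.0093; 0.0110,-0.0132; 0.0063,-0.0160
797.4459855957585 0.0011,-0.0172; -0.0043,-0.0167; -0.0093,-0.0145; -0.0132,-0.0110; -0.0160,-0.0063
887.4459855957585 -0.0172,-0.0011; -0.0167,0.0043; -0.0145,0.0093; -0.0110,0.0132; -0.0063,0.0160
```

The circle fit leaves residuals under 0.1 mm. Starting the first opening turn.

Request:
servo_tool(
  rows=[1, -0.0019, 0.0194, 0, 0, 1, 0.0043, 0.0167, 0, 0, 1, 0.0093, 0.0145, 0, 0, 1, 0.0132, 0.011, 0, 0, 1, 0.016, 0.0063, 0, 0],
  newtons=35,
)

```text
time: 7.62
position: [0.5242, -0.1213, 0.1279]
tool_rot: [1.0, -0.001, -0.0, -0.001]
ft_force: [-2.1, 8.2, 1.7]
grip_width: 0.0219
grip_force: 35.0
```

Request:
servo_tool(
  rows=[1, 0.0172, 0.0011, 0, 0, 1, 0.0167, -0.0043, 0, 0, 1, 0.0145, -0.0093, 0, 0, 1, 0.011, -0.0132, 0, 0, 1, 0.0063, -0.016, 0, 0],
)

```text
time: 8.03
position: [0.5897, -0.08, 0.1279]
tool_rot: [1.0, -0.0, -0.001, 0.0]
ft_force: [-8.5, -3.4, 5.4]
grip_width: 0.0223
grip_force: 35.0
```

Request:
servo_tool(
  rows=[1, 0.0011, -0.0172, 0, 0, 1, -0.0043, -0.0167, 0, 0, 1, -0.0093, -0.0145, 0, 0, 1, -0.0132, -0.011, 0, 0, 1, -0.016, -0.0063, 0, 0],
)

```text
time: 8.45
position: [0.5517, -0.0147, 0.1281]
tool_rot: [1.0, 0.0, 0.004, 0.001]
ft_force: [3.0, -6.3, -7.4]
grip_width: 0.022
grip_force: 35.0
```

Request:
servo_tool(
  rows=[1, -0.0172, -0.0011, 0, 0, 1, -0.0167, 0.0043, 0, 0, 1, -0.0145, 0.0093, 0, 0, 1, -0.011, 0.0132, 0, 0, 1, -0.0063, 0.016, 0, 0],
)

```text
time: 8.87
position: [0.4827, -0.0541, 0.128]
tool_rot: [1.0, -0.0, 0.001, -0.001]
ft_force: [1.5, 4.4, -4.0]
grip_width: 0.0221
grip_force: 35.0
```

One turn is complete and the path is tracking well. Starting the second turn.

Request:
servo_tool(
  rows=[1, -0.0011, 0.0172, 0, 0, 1, 0.0043, 0.0167, 0, 0, 1, 0.0093, 0.0145, 0, 0, 1, 0.0132, 0.011, 0, 0, 1, 0.016, 0.0063, 0, 0],
)

```text
time: 9.28
position: [0.5234, -0.1211, 0.128]
tool_rot: [1.0, -0.001, -0.001, -0.001]
ft_force: [-2.8, 8.4, 2.0]
grip_width: 0.0217
grip_force: 35.0
```

Request:
servo_tool(
  rows=[1, 0.0172, 0.0011, 0, 0, 1, 0.0167, -0.0043, 0, 0, 1, 0.0145, -0.0093, 0, 0, 1, 0.011, -0.0132, 0, 0, 1, 0.0063, -0.016, 0, 0],
)

```text
time: 9.7
position: [0.5896, -0.0805, 0.1279]
tool_rot: [1.0, -0.0, -0.001, 0.001]
ft_force: [-9.4, -3.5, 4.9]
grip_width: 0.0223
grip_force: 35.0
```

Request:
servo_tool(
  rows=[1, 0.0011, -0.0172, 0, 0, 1, -0.0043, -0.0167, 0, 0, 1, -0.0093, -0.0145, 0, 0, 1, -0.0132, -0.011, 0, 0, 1, -0.016, -0.0063, 0, 0],
)

```text
time: 10.12
position: [0.5524, -0.0149, 0.1281]
tool_rot: [1.0, 0.0, 0.005, 0.002]
ft_force: [4.0, -6.5, -7.9]
grip_width: 0.0218
grip_force: 35.0
```

Request:
servo_tool(
  rows=[1, -0.0172, -0.0011, 0, 0, 1, -0.0167, 0.0043, 0, 0, 1, -0.0145, 0.0093, 0, 0, 1, -0.011, 0.0132, 0, 0, 1, -0.0063, 0.016, 0, 0],
)

```text
time: 10.53
position: [0.4828, -0.0537, 0.128]
tool_rot: [1.0, -0.0, 0.001, -0.002]
ft_force: [2.8, 5.5, -3.5]
grip_width: 0.0222
grip_force: 35.0
```

Request:
servo_tool(
  rows=[1, 0, 0, 0, 0, 1, 0, 0, 0, 0, 1, 0, 0, 0, 0, 1, 0, 0, 0, 0, 1, 0, 0, 0, 0],
)

```text
time: 10.95
position: [0.4825, -0.055, 0.128]
tool_rot: [1.0, 0.0, -0.0, -0.0]
ft_force: [-3.2, 3.2, -0.3]
grip_width: 0.022
grip_force: 35.0
```

Run:
```python
from h import *
p=robot.camera('scene');cv2.imwrite('pics/s2.png',cv2.resize(p['pixels'][100:280,170:370,::-1],(660,594)))
o=robot.get_obs();print(o['position'],o['ft_force'])
```

```text
[ 0.48251195 -0.05502807  0.12797668] [-1.91505394  1.79706069 -0.7942916 ]
```

View pics/s2.png

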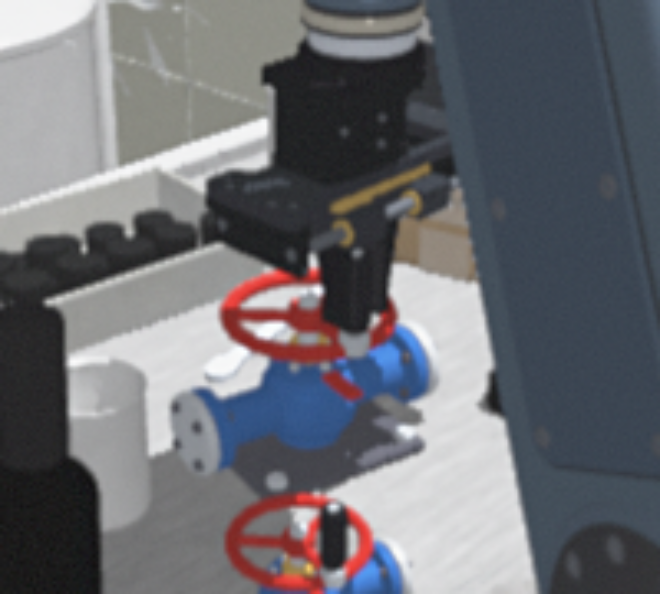

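The grip is clamped directly over the index lug, at crop pixels (352,340) and (345,385), and the cup, cap and spanner are undisturbed. It is about 0.7 mm short of the shut angle, so I'll nudge it.

Request:
servo_tool(
  rows=[1, -0.0001, 0.0008, 0, 0, 1, 0, 0, 0, 0, 1, 0, 0, 0, 0, 1, 0, 0, 0, 0, 1, 0, 0, 0, 0],
)

```text
time: 11.42
position: [0.4824, -0.0556, 0.128]
tool_rot: [1.0, -0.0, 0.0, -0.001]
ft_force: [-1.2, 5.3, -1.0]
grip_width: 0.0219
grip_force: 35.0
```

Request:
servo_tool(
  rows=[1, 0, 0, 0, 0, 1, 0, 0, 0, 0, 1, 0, 0, 0, 0, 1, 0, 0, 0, 0, 1, 0, 0, 0, 0],
)

```text
time: 11.83
position: [0.4824, -0.0556, 0.128]
tool_rot: [1.0, -0.0, 0.0, -0.001]
ft_force: [-1.4, 5.8, -1.9]
grip_width: 0.0221
grip_force: 35.0
```

The grip is within 0.1 mm of its position at the stop, and it is steady. Handing in.

```bash
python3 -c "
from rig import robot
print(robot.hand_in())"
```

```text
the job is handed in; nothing more can be done
None
```

I shut the larger valve fully against its stop, backed it off two full turns anticlockwise (grip back within 0.1 mm of its shut position), and handed the job in with the gripper still clamped on the crank grip.

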